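# Hang up the crumb pail

### The arm

A 6-joint arm with a two-finger parallel gripper is mounted at the origin on the work surface. World frame = base frame: x ahead of the robot, y to its left, z up, the work surface at z = 0. Lengths are in mm, angles in rad, forces in N, time in s.
With the tool pointing down it reaches from about 350 to 875 mm from the base axis. Payload 4.2 kg.
Tool frame: the origin (TCP) lies midway between the tips of the shut fingers; the grasp point (between the pads) lies 19 mm behind it; x points along the fingers, y is the direction in which the jaws open and shut, and the axes are right-handed (so a half turn about x gives the same grasp; the last joint's range is limited). The gripper opens to 85 mm and grips with 20 to 120 N. Pads are 22 mm wide; open, the fingers measure 114 mm over their backs; the gripper's body (76 mm by 85 mm) begins 54 mm behind the grasp point. The pads swing forward as they close: fully open they stand 13 mm farther back than shut.
Start: joints at [1.359, 0.385, 0.008, 0, -1.194, -0.259], TCP at [283.466, 556.998, 231.312] pointing down, gripper open.
Joint ranges: [-3.14, 3.14], [-1.21, 2.06], [-1.07, 1.41], [-3.16, 2.05], [-2.99, -0.16], [-3.1, 3.1]. Speed limits (rad/s): [2.79, 2.79, 3.14, 3.14, 3.14, 3.14].

### API

Orientations are given as a unit quaternion [x, y, z, w].
In Python, from bench import readout, imaging, arm gives the robot as it stands.
- The arm moves only by the tool arm_command, never from a script. Its argument "increments" is a list of rows, each a list of 3 entries, a list of its own where there are three numbers: the turn, a rotation vector about the world's x, y, z in degrees, then the shift along the world's x, y, z in mm, then the closure, from 0 (fully open) to 1 (shut). In form: [[[ax, ay, az], [tx, ty, tz], fingers], ...]. A call has exactly 5 rows; each row is the pose to reach, as a shift and turn from the pose measured when the call began; what a row does not reach only later rows make up. A row lasts 1/10 s, in which the tool goes at most 50 mm and 8.59 degrees, less where a joint would pass 70% of its speed; a pose out of reach is approached as far as the arm can. A call with a gripper value outside its range is refused whole. The fingers move at their own pace and stop on an object; the grip force is fixed at half the most. Time passes only in rows, so rows that repeat a pose let the fingers close, or fill a call up. It gives the time, the measured TCP pose, the force and the opening at its end, in the units of the state.
- readout.read_state(): the state, without advancing time (a new reading comes with each control period).
- imaging.get_image(name): name is "scene" or "top" or "wrist"; returns (picture, depth): 420x560x3 uint8, blue, green, red; 420x560 float32, mm along the optical axis (not along the pixel's ray), 0 where there is no reading.
- imaging.camera_info(name): a dict with "vfov" (degrees; the focal length in pixels is half the picture's height over the tangent of half this angle, whatever the lens; pixels are square), "cx", "cy" (the principal point, pixels), "eye" and "rotation" of the camera in the world; the wrist camera has in their place "T_tool_cam" (4x4, takes a point from camera to tool coordinates, whose origin is the TCP and whose axes are the tool frame's). Camera axes: x right, y down, z forward; pixel columns grow to the right and rows downward; lengths in mm; the calibration is good to about 2 mm. A picture is of the moment at which its call begins: read the wrist's pose just before it. camera_info takes no time and is no camera call.
- arm.job_done(): hands the job in, once; it reports no verdict.
The state is a dict: "clock": time; "joints": joint angles; "joint_vel": joint speeds; "joint_efforts": joint torques, N m; "position": TCP position; "ee_rot": TCP orientation; "contact_force": force on the tool from outside, world axes, zero at the start; "wrist_torque": the same for the moment, N m; "gripper_width": finger opening in mm.
Only numpy, scipy, OpenCV 4.12 (cv2) and the standard library are available. Lean on these libraries where they do the work, as an engineer would, in place of code of your own. Each camera call takes 0.05 s, during which the arm holds its last target. There are 200 camera calls.

### The job

Packing is finished: first swing the folded bail of the little steel crumb pail upright (a fingertip under it is enough) while the pail stays standing on the bench, then hang the pail by its bail on both hooks of the blue stand, with the red sleeve between the hooks, and let go so that it hangs still. Do not tip the pail over, and leave the three crackers on the bench where they are.

Things in the scene. Friction and masses are not known exactly. Their poses are not given: they have to be found in the camera images.
- pail: Loose open steel pail, 80 mm tall, 120 mm across the rim and 96 mm across the bottom, about 0.4 kg with its bail; origin at the centre of its underside, z up. The bail is hinged to ears on the pail's +y and -y sides, on an axis 66 mm above the origin and parallel to the pail's y axis. The bail starts folded out to the pail's +x side, which is the side away from the robot, turned up to 0.7 rad to either side.
- bail (a joint): Angle of the wire bail about its hinge, rad: 0 = upright, +1.45 = folded down on its stop, almost level, on the pail's +x side, -1.45 = folded down on the -x side. The bail is a 6 mm wire, 142 mm wide, with two legs outside the pail and a straight crossbar 100 mm from the hinge axis (straight for 112 mm). It falls back if let go far from upright, but hinge friction holds it within about 0.3 rad of upright; it takes under 1 N at the crossbar to swing.
- bail_grip (a point): Middle of the bail's crossbar, on the axis of its red plastic sleeve (16 mm in diameter, 38 mm long, along this point's y axis). Folded, it lies about 100 mm out from the pail's axis and 40 mm outside the pail's rim, 75 to 100 mm above the bench; upright it is 166 mm above the pail's underside.
- hook_stand: Fixed blue steel stand: base plate 200 x 150 x 8 mm and a frame of two slim posts with two crossbars, 98 mm wide and 254 mm tall, that stands 106 mm behind the hooks' low point (on its +x side). Two dark steel hooks of 8 mm rod stick out from the posts towards the stand's -x side, roughly towards the robot,, 74 mm apart (at y = -37 and +37 mm). Origin on the bench right under the low point half-way between the hooks; z up, y along the line from hook to hook.
- hook_seat (a point): Point half-way between the two hooks where the axis of the bail's crossbar comes to lie when hung: 217 mm above the bench, right above the stand's origin. The hooks' low part is 20 mm long in x; their tips rise to 252 mm above the bench at x = -32 mm and their rear slopes up to 248 mm at x = +46 mm, so a crossbar let down between these slides into place. The crossbar must be along y, with the sleeve in the 66 mm gap between the hooks.
- cracker_a: Loose round wafer cracker, 90 mm in diameter, 7 mm thick, flat on the bench; origin at the centre of its underside. Leave alone.
- cracker_b: Another such cracker. Leave alone.
- cracker_c: Another such cracker, nearest to the robot. Leave alone.
There are look-alikes about, which are no part of the job. Of the things that look like the pail, the smaller one is meant.

How it is judged:
By the outcome, as a careful person would: the job done as asked, in the order asked, and still so for the second after the job is handed in, with the robot touching nothing.
It also fails if it takes over 72 s, if anything falls off the work surface, if the arm or the gripper's body presses on something with over 40 N, if the wrist force passes 120 N, or if a joint passes its speed limit or range.

## Working session

There is one attempt and no reset: what is moved stays moved. The work goes in short steps, Python scripts to look and compute and a tool call to move; the robot and the scene stay as the last step left them, time stands still between calls to the robot, and variables do not carry over. Pictures are saved under pics/ and viewed, about 8 in all and at most 12, crops included, and the job is handed in when it is done.

Besides the shell and the picture viewer there is one more tool, called after ">>>" as name(argument=value, ...), one argument or row to a line, values as JSON. arm_command: Moves the arm, as the interface text tells. Its arguments: {"type":"object","properties":{"increments":{"type":"array","items":{"type":"array"}}},"required":["increments"]}

```bash
mkdir -p pics; cat > h.py <<'E'
import numpy as np, cv2, json
from bench import readout, imaging, arm
from scipy.spatial.transform import Rotation as R
def cam(n):
    c=imaging.camera_info(n)
    if 'eye' in c: return c,np.array(c['rotation']).reshape(3,3),np.array(c['eye'])
    s=readout.read_state(); Rt=R.from_quat(s['ee_rot']).as_matrix(); T=np.array(c['T_tool_cam'])
    return c,Rt@T[:3,:3],Rt@T[:3,3]+np.array(s['position'])
def shot(n):
    k=cam(n); im,d=imaging.get_image(n); return k,im,d
def cloud(k,d):
    c,Rm,e=k; f=210/np.tan(np.radians(c['vfov']/2)); v,u=np.mgrid[:420,:560]
    P=np.stack([(u-c['cx'])/f*d,(v-c['cy'])/f*d,d],-1)@Rm.T+e
    P[d<=0]=np.nan; return P
E
python3 - <<'E'
from h import *
print(readout.read_state())
for n in('top','scene'):
    k,im,d=shot(n);print(n,k); cv2.imwrite(f'pics/{n}0.png',im); np.savez(f'{n}0.npz',im=im,P=cloud(k,d))
print(imaging.camera_info('wrist'))
E
```

```text
{'clock': 0.0, 'joints': array([ 1.35861124e+00,  3.85575860e-01,  6.64447836e-03, -4.92442629e-04,
       -1.19401929e+00, -2.58605752e-01]), 'joint_vel': array([ 0.00036199,  0.00011749,  0.00021107,  0.00112179, -0.00121261,
       -0.00085221]), 'joint_efforts': array([-1.69579966e-04, -3.92292094e+01,  1.88401544e+01,  4.18625146e+00,
       -4.69053703e-03,  1.02786046e-05]), 'position': array([283.21200861, 556.49918681, 230.21821369]), 'ee_rot': array([-0.68744683,  0.16574435,  0.68773503,  0.16421389]), 'contact_force': array([-1.60404344,  0.20473862,  0.69868093]), 'wrist_torque': array([ 0.02770128,  0.02536739, -0.06472774]), 'gripper_width': 85.35402046617743}Traceback (most recent call last):
  File "<stdin>", line 4, in <module>
  File "h.py", line 10, in shot
    k=cam(n); im,d=imaging.get_image(n); return k,im,d
  File "h.py", line 6, in cam
    if 'eye' in c: return c,np.array(c['rotation']).reshape(3,3),np.array(c['eye'])
                            ~~~~~~~~~~~~~~~~~~~~~~~~~~~~~~~^^^^^
ValueError: cannot reshape array of size 4 into shape (3,3)
```

Rotation is a quaternion.

```bash
sed -i "s/np.array(c\['rotation'\]).reshape(3,3)/R.from_quat(c['rotation']).as_matrix()/" h.py
python3 - <<'E'
from h import *
for n in('top','scene'):
    k,im,d=shot(n);print(n,k); cv2.imwrite(f'pics/{n}0.png',im); P=cloud(k,d);np.savez(f'{n}0.npz',im=im,P=P)
    print('bench z check',np.nanpercentile(P[...,2],[5,25,50]))
print(imaging.camera_info('wrist'))
E
```

```text
top ({'vfov': 47.540443380792, 'cx': 274.72063900328993, 'cy': 209.11685893631542, 'eye': array([ 445.32545247,   35.95417261, 1246.28903598]), 'rotation': array([ 0.71168433, -0.70181139,  0.01854499, -0.02494515])}, array([[ 0.0142337 , -0.99801113,  0.06140995],
       [-0.99986156, -0.01367701,  0.00947598],
       [-0.00861723, -0.06153633, -0.99806765]]), array([ 445.32545247,   35.95417261, 1246.28903598]))
bench z check [-7.51702944e+02 -2.12860901e+00  5.92813430e-01]
scene ({'vfov': 51.982332490189236, 'cx': 278.6323892315397, 'cy': 217.39446907876282, 'eye': array([1038.64050192,   59.94246497,  996.54740186]), 'rotation': array([ 0.65737109,  0.70586593, -0.19605705, -0.17657342])}, array([[-0.07337015,  0.85879478, -0.5070388 ],
       [ 0.99726864,  0.05884976, -0.04463146],
       [-0.00849015, -0.50892852, -0.86076692]]), array([1038.64050192,   59.94246497,  996.54740186]))
bench z check [-605.45028101   -3.36082706   -1.03725731]
{'vfov': 64.5974597989454, 'cx': 277.8474956644922, 'cy': 207.52026298163062, 'T_tool_cam': array([[ 3.83591220e-04, -3.03092598e-01,  9.52961033e-01,
        -1.42423468e+02],
       [ 9.99999919e-01,  3.33316588e-06, -4.01465451e-04,
         1.80011200e-01],
       [ 1.18504829e-04,  9.52961110e-01,  3.03092575e-01,
        -7.90183409e+01],
       [ 0.00000000e+00,  0.00000000e+00,  0.00000000e+00,
         1.00000000e+00]])}
```

View pics/top0.png

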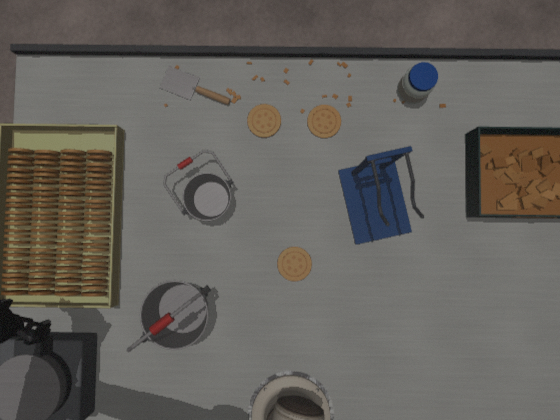

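View pics/scene0.png

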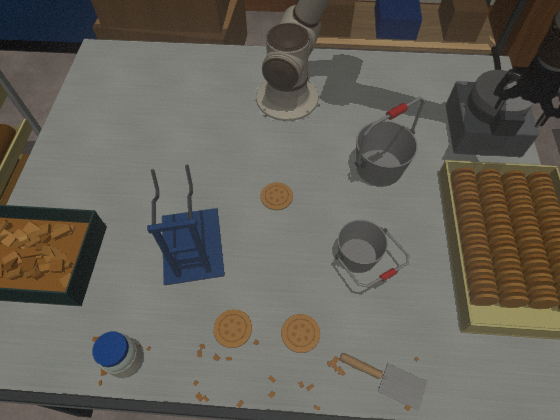

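Two look-alikes for the pail: A at top (208,198) / scene (362,247), with its bail folded away from the robot (red sleeve at top (185,163)), and B at top (175,315) / scene (385,150), bigger and with its bail raised. A fits: it is the smaller, and its bail is folded out. The blue stand is at top (375,200). Next I'll measure and confirm in a crop.

```bash
python3 - <<'E'
from h import *
for n in('top','scene'):
    z=np.load(f'{n}0.npz'); im=z['im'];P=z['P']
    hsv=cv2.cvtColor(im,cv2.COLOR_BGR2HSV)
    red=(((hsv[...,0]<6)|(hsv[...,0]>172))&(hsv[...,1]>150)&(hsv[...,2]>60)).astype(np.uint8)
    m,l,st,ce=cv2.connectedComponentsWithStats(red)
    for i in range(1,m):
        if st[i,4]>25:
            q=P[l==i]; q=q[~np.isnan(q[:,0])]; c=q-q.mean(0); u,s,v=np.linalg.svd(c,full_matrices=False)
            print(n,'red',ce[i].round(),st[i,4],'med',np.median(q,0).round(1),'dir',v[0].round(2),'zmax',q[:,2].max().round(1))
    # pail A : points 40-85 high around
    roi=(100<P[...,0])|True
    def circ(x0,x1,y0,y1,zlo,zhi):
        q=P[(P[...,2]>zlo)&(P[...,2]<zhi)&(P[...,0]>x0)&(P[...,0]<x1)&(P[...,1]>y0)&(P[...,1]<y1)]
        return q
    cx={'top':(208,198),'scene':(362,247)}[n]
    print('inside',P[cx[1],cx[0]])
    c0=P[cx[1],cx[0]]
    q=circ(c0[0]-75,c0[0]+75,c0[1]-75,c0[1]+75,68,90)
    if len(q):
        for it in range(6):
            A=np.c_[2*q[:,:2],np.ones(len(q))];s=np.linalg.lstsq(A,(q[:,:2]**2).sum(1),rcond=None)[0]
            r=np.sqrt(s[2]+s[0]**2+s[1]**2); e=abs(np.hypot(*(q[:,:2]-s[:2]).T)-r); 
            q=q[e<max(4,1.5*np.median(e))]
        print('rim',s[:2],r,len(q))
    # stand
    blue=(hsv[...,0]>100)&(hsv[...,0]<125)&(hsv[...,1]>130)
    q=P[blue&(P[...,2]>4)&(P[...,2]<14)&(P[...,0]>250)&(P[...,1]<0)&(P[...,1]>-450)]
    if len(q): print('base rect',cv2.minAreaRect(q[:,:2].astype(np.float32)),len(q), np.median(q[:,2]))
    q=P[blue&(P[...,2]>225)&(P[...,0]>250)&(P[...,1]<0)]
    if len(q): print('frame top',cv2.minAreaRect(q[:,:2].astype(np.float32)),q[:,2].max())
    dark=(hsv[...,2]<90)
    q=P[(P[...,2]>195)&(P[...,2]<260)&~blue&(P[...,0]>250)&(P[...,0]<800)&(P[...,1]<0)&(P[...,1]>-450)]
    print('hooks',len(q), np.nanmin(q,0) if len(q) else 0,np.nanmax(q,0) if len(q) else 0)
    lab=cv2.kmeans(q[:,:2].astype(np.float32),2,None,(3,50,.1),5,cv2.KMEANS_PP_CENTERS) if len(q)>10 else None
    if lab: print(lab[2])
    # crackers
    cr=((hsv[...,0]>8)&(hsv[...,0]<20)&(hsv[...,1]>90)).astype(np.uint8)
    m,l,st,ce=cv2.connectedComponentsWithStats(cr)
    for i in range(1,m):
        if st[i,4]>500 : print('cr',ce[i].round(),st[i,4],np.nanmedian(P[l==i],0).round())
    np.savez(f'{n}_h.npz',q=q)
im=np.load('top0.npz')['im'][130:240,140:260]; im2=np.load('scene0.npz')['im'][200:310,310:430]
cv2.imwrite('pics/crop1.png',cv2.resize(np.hstack([im,im2]),None,fx=3.3,fy=3.3,interpolation=cv2.INTER_CUBIC))
E
```

```text
top red [184. 163.] 50 med [627.7 270.7  85.4] dir [-0.58  0.81  0.01] zmax 91.4
top red [160. 324.] 199 med [262.4 281.9 235.2] dir [-0.62  0.79 -0.02] zmax 240.4
inside [548.51653503 222.78568399   4.02581995]
rim [552.60591909 219.62133343] 64.21407708533339 114
base rect ((547.994384765625, -211.95697021484375), (193.2386932373047, 146.3873748779297), 13.257474899291992) 938 7.852393876131941
frame top ((626.884033203125, -192.16690063476562), (9.385720252990723, 94.3973617553711), 12.954505920410156) 258.58412000815497
hooks 767 [ 474.57227007 -264.33164947  195.08935334] [ 642.79510593 -143.67881663  259.01417111]
[[ 610.214   -192.28267]
 [ 525.6219  -216.39403]]
cr [264. 120.] 863 [756.  80.   7.]
cr [324. 121.] 865 [756. -78.   7.]
cr [520. 174.] 6365 [ 618. -575.   32.]
cr [ 58. 178.] 5000 [594. 605.  56.]
cr [ 56. 218.] 1148 [489. 605.  60.]
cr [294. 264.] 901 [381.  -4.   7.]
cr [ 54. 265.] 834 [368. 605.  58.]
cr [ 54. 283.] 1845 [322. 605.  56.]
scene red [398. 110.] 126 med [268.5 284.8 233.1] dir [ 0.63 -0.78  0.03] zmax 238.7
scene red [388. 274.] 70 med [632.3 273.3
[... 175 characters left out ...]
 -209.5091552734375), (197.22640991210938, 145.38111877441406), 13.627965927124023) 714 6.847404824997454
frame top ((629.9696044921875, -190.84312438964844), (10.608792304992676, 93.54811096191406), 14.375816345214844) 255.0407094645692
hooks 869 [ 479.50733434 -263.42417539  195.08291985] [ 647.12197649 -142.80881036  255.47483014]
[[ 623.3652  -191.94139]
 [ 518.8491  -218.7982 ]]
cr [176.  17.] 5949 [-875. -613. -380.]
cr [418.  26.] 6563 [-1116.   767.  -584.]
cr [530.  31.] 2191 [-1025.  1208.  -448.]
cr [509. 237.] 13261 [495. 577.  55.]
cr [276. 196.] 686 [386.  -3.   6.]
cr [ 38. 253.] 5421 [ 613. -577.   32.]
cr [232. 328.] 1143 [761. -77.   6.]
cr [300. 333.] 1168 [760.  81.   6.]
```

View pics/crop1.png

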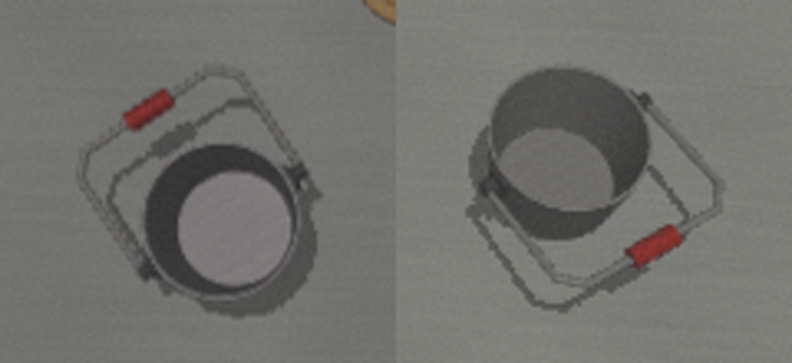

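The crop confirms pail A: the smaller one, with the bail folded away at heading about 0.6 rad. Its sleeve axis is near (630,272,78), its centre near (551.5,218). That gives a 95 mm radius against 99 expected, which fits. The stand seat is at about (525,-216), yaw 13.5°.

Plan:
1. Bring the open jaws in from outside, tilted 45°, with the lower finger under the sleeve.
2. Swing the bail along its arc while straightening the tool.
3. Grip the sleeve.

```bash
cat >> h.py <<'E'
PC=np.array([551.5,218.,0]); PH=0.605
def toolR(head,tilt,flip):
    o=np.array([np.cos(head),np.sin(head),0]); t=np.radians(tilt)
    d=-o*np.sin(t)+np.array([0,0,-np.cos(t)])
    y=o*np.cos(t)+np.array([0,0,-np.sin(t)])   # jaw axis, outward/lower finger
    y=y*flip; return np.column_stack([d,y,np.cross(d,y)])
def delta(g,head,tilt,flip,back=19):
    s=readout.read_state(); Rn=R.from_quat(s['ee_rot']).as_matrix(); Rt=toolR(head,tilt,flip)
    rv=np.degrees(R.from_matrix(Rt@Rn.T).as_rotvec()); tcp=np.array(g)+back*Rt[:,0]
    return rv.round(1),(tcp-s['position']).round(1),tcp.round(1)
def bailpt(th,extra=0):
    o=np.array([np.cos(PH),np.sin(PH),0]); return PC+[0,0,66]+100*(o*np.sin(th)+np.array([0,0,1])*np.cos(th))
E
python3 - <<'E'
from h import *
print(R.from_quat(readout.read_state()['ee_rot']).as_matrix().round(2))
o=np.array([np.cos(PH),np.sin(PH),0])
for f in(1,-1):
    print(f,'tool axes',toolR(PH,0,f).round(2).tolist())
    print('down @above',delta([690,320,250],PH,0,f))
    print('pre',delta(bailpt(1.45)-toolR(PH,45,f)[:,0]*90,PH,45,f,32))
    print('at',delta(bailpt(1.45),PH,45,f,32), bailpt(1.45))
E
```

```text
[[-0.   -0.45 -0.89]
 [-0.   -0.89  0.45]
 [-1.    0.   -0.  ]]
1 tool axes [[0.0, 0.82, 0.57], [0.0, 0.57, -0.82], [-1.0, 0.0, 0.0]]
down @above (array([1.000e-01, 1.000e-01, 1.516e+02]), array([ 406.8, -236.5,    0.7]), array([690., 320., 231.]))
pre (array([ 39.9,  45.6, 141.4]), array([ 383.6, -258.8, -111.3]), array([666.9, 297.8, 119.1]))
at (array([ 39.9,  45.6, 141.4]), array([ 331.3, -294.9, -174.9]), array([614.5, 261.6,  55.4])) [633.15085175 274.46175019  78.05027694]
-1 tool axes [[0.0, -0.82, -0.57], [0.0, -0.57, 0.82], [-1.0, -0.0, 0.0]]
down @above (array([  0.1,  -0.1, -28.4]), array([ 406.8, -236.5,    0.7]), array([690., 320., 231.]))
pre (array([-34.1,  29.8, -26.9]), array([ 383.6, -258.8, -111.3]), array([666.9, 297.8, 119.1]))
at (array([-34.1,  29.8, -26.9]), array([ 331.3, -294.9, -174.9]), array([614.5, 261.6,  55.4])) [633.15085175 274.46175019  78.05027694]
```

>>> arm_command(
  increments=[
    [[0,0,-6],[40,-20,0],0],
    [[0,0,-12],[80,-42,0],0],
    [[0,0,-18],[120,-65,0],0],
    [[0,0,-24],[160,-90,0],0],
    [[0,0,-28.4],[200,-115,0],0],
  ],
)

```text
clock: 0.6
position: [484.4, 440.3, 229.7]
ee_rot: [-0.625, 0.331, 0.626, 0.329]
contact_force: [0.9, 0.5, -1.1]
gripper_width: 85.4
```

>>> arm_command(
  increments=[
    [[-4,5.8,0],[40,-22,0],0],
    [[-8,11.6,0],[80,-48,0],0],
    [[-12,17.5,0],[120,-74,0],0],
    [[-16.5,24,0],[160,-100,0],0],
    [[-21,30,0],[195,-128,-10],0],
  ],
)

```text
clock: 1.1
position: [676.1, 315.9, 223.0]
ee_rot: [-0.497, 0.506, 0.694, 0.122]
contact_force: [0.7, 1.5, 1.0]
gripper_width: 85.2
```

```bash
python3 - <<'E'
from h import *
f=-1
print('pre',delta(bailpt(1.45)-toolR(PH,45,f)[:,0]*90,PH,45,f,32))
print(readout.read_state()['joints'].round(2))
E
```

```text
pre (array([-5. ,  7.9,  0.1]), array([  -9.2,  -18.1, -103.9]), array([666.9, 297.8, 119.1]))
[ 0.64  1.02  1.05 -0.02 -2.22 -0.05]
```

>>> arm_command(
  increments=[
    [[-2,3,0],[0,-4,-25],0],
    [[-5,7.9,0],[0,-8,-50],0],
    [[-5,7.9,0],[-4,-13,-75],0],
    [[-5,7.9,0],[-9,-18,-104],0],
    [[-5,7.9,0],[-9,-18,-104],0],
  ],
)

```text
clock: 1.6
position: [664.9, 296.5, 112.3]
ee_rot: [-0.448, 0.546, 0.705, 0.06]
contact_force: [-0.2, -0.3, -1.7]
gripper_width: 85.3
```

```bash
python3 - <<'E'
from h import *
f=-1
print('at',delta(bailpt(1.45),PH,45,f,32))
k,im,d=shot('wrist'); P=cloud(k,d)
k2,im2,d2=shot('scene')
hsv=cv2.cvtColor(im,cv2.COLOR_BGR2HSV)
red=((hsv[...,0]<6)|(hsv[...,0]>172))&(hsv[...,1]>150)&(hsv[...,2]>50)
print(red.sum(),np.nanmedian(P[red],0), np.argwhere(red).mean(0))
cv2.imwrite('pics/w1.png',np.hstack([im,im2])[:, :] if 0 else cv2.resize(np.hstack([im,im2]),(800,300)))
E
```

```text
at (array([ 0.3, -0.6,  0.2]), array([-50.4, -34.9, -56.9]), array([614.5, 261.6,  55.4]))
1416 [635.09469636 270.17031633  83.66719772] [240.96257062 312.98658192]
```

View pics/w1.png

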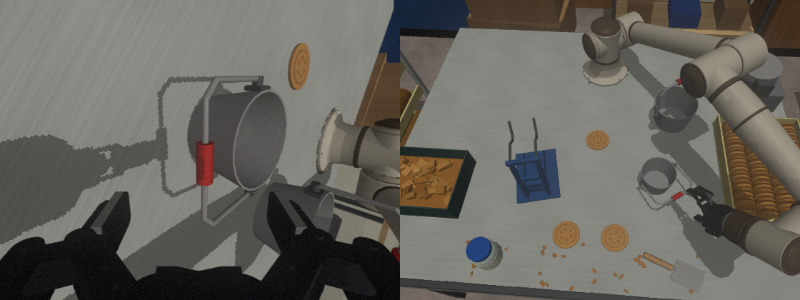

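The wrist view shows the sleeve at (205,163), midway between the open fingers, and its measured position agrees with the estimate. Advancing.

>>> arm_command(
  increments=[
    [[0,0,0],[-12,-8,-14],0],
    [[0,0,0],[-25,-17,-28],0],
    [[0,0,0],[-37,-26,-42],0],
    [[0,0,0],[-50,-35,-56],0],
    [[0,0,0],[-50,-35,-56],0],
  ],
)

```text
clock: 2.2
position: [616.7, 262.7, 65.2]
ee_rot: [-0.453, 0.544, 0.704, 0.064]
contact_force: [-0.1, -0.5, -0.4]
gripper_width: 85.2
```

```bash
python3 - <<'E'
from h import *
f=-1
for th,ti,b in((1.45,45,32),(1.1,38,30),(0.75,28,28),(0.4,16,26),(0.1,6,26),(-0.05,0,26)):
    print(th,ti,delta(bailpt(th),PH,ti,f,b))
E
```

```text
1.45 45 (array([0. , 0. , 0.1]), array([-2.1, -1.1, -9.8]), array([614.5, 261.6,  55.4]))
1.1 38 (array([ 4. , -5.7,  0.1]), array([-7.1, -4.5, 22.5]), array([609.6, 258.2,  87.7]))
0.75 28 (array([  9.7, -14. ,   0.1]), array([-19.9, -13.4,  49.2]), array([596.8, 249.3, 114.4]))
0.4 16 (array([ 16.5, -23.8,   0.1]), array([-39. , -26.6,  67.9]), array([577.6, 236.1, 133.1]))
0.1 6 (array([ 22.2, -32.1,   0.1]), array([-59.2, -40.5,  74.4]), array([557.5, 222.1, 139.6]))
-0.05 0 (array([ 25.6, -37. ,   0.1]), array([-69.3, -47.5,  74.6]), array([547.4, 215.2, 139.9]))
```

>>> arm_command(
  increments=[
    [[0,0,0],[-1,0,-8],0.15],
    [[0,0,0],[-1,0,-8],0.3],
    [[0,0,0],[-1,0,-8],0.45],
    [[0,0,0],[-1,0,-8],0.5],
    [[0,0,0],[-1,0,-8],0.5],
  ],
)

```text
clock: 2.7
position: [616.0, 262.9, 57.3]
ee_rot: [-0.453, 0.543, 0.704, 0.065]
contact_force: [0.6, -0.5, -0.2]
gripper_width: 42.7
```

```bash
python3 - <<'E'
from h import *
f=-1
for th,ti,b in((1.45,45,24),(1.1,38,24),(0.75,28,24),(0.4,16,24),(0.1,6,24),(-0.05,0,24)):
    print(th,ti,delta(bailpt(th),PH,ti,f,b))
k,im,d=shot('wrist'); cv2.imwrite('pics/w2.png',im)
E
```

```text
1.45 45 (array([-0. ,  0.1,  0.1]), array([3.2, 1.9, 3.8]), array([619.2, 264.8,  61.1]))
1.1 38 (array([ 4. , -5.7,  0.1]), array([-3.4, -2.6, 35.1]), array([612.6, 260.3,  92.4]))
0.75 28 (array([  9.7, -13.9,   0.1]), array([-17.7, -12.5,  60.7]), array([598.3, 250.4, 118. ]))
0.4 16 (array([ 16.5, -23.8,   0.1]), array([-37.9, -26.5,  77.7]), array([578.1, 236.4, 135. ]))
0.1 6 (array([ 22.1, -32. ,   0.1]), array([-58.4, -40.6,  84.3]), array([557.6, 222.3, 141.6]))
-0.05 0 (array([ 25.6, -37. ,   0.1]), array([-68.6, -47.7,  84.6]), array([547.4, 215.2, 141.9]))
```

View pics/w2.png

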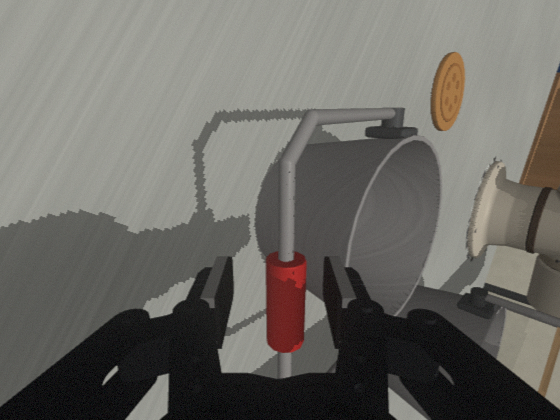

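The sleeve at (286,300) sits between the lower finger (215) and the upper one (345). Swinging in small steps.

>>> arm_command(
  increments=[
    [[0,0,0],[1,1,12],0.5],
    [[2,-3,0],[0,0,24],0.5],
    [[4,-5.7,0],[-3,-2,35],0.5],
    [[7,-10,0],[-10,-7,48],0.5],
    [[9.7,-14,0],[-18,-12,61],0.5],
  ],
)

```text
clock: 3.25
position: [599.0, 251.2, 119.8]
ee_rot: [-0.53, 0.468, 0.686, 0.17]
contact_force: [1.5, 0.8, 0.1]
gripper_width: 42.6
```

```bash
python3 - <<'E'
from h import *
f=-1
for th,ti,b in((0.75,28,24),(.55,22,24),(0.4,16,24),(.25,11,24),(0.1,6,24),(-0.05,0,24),(-.15,0,24)):
    print(th,ti,delta(bailpt(th),PH,ti,f,b))
E
```

```text
0.75 28 (array([-0.2,  0.4,  0.1]), array([-0.7, -0.9, -1.8]), array([598.3, 250.4, 118. ]))
0.55 22 (array([ 3.2, -4.5,  0.1]), array([-11.9,  -8.6,   9.2]), array([587.1, 242.6, 129. ]))
0.4 16 (array([ 6.6, -9.5,  0.1]), array([-20.9, -14.8,  15.3]), array([578.1, 236.4, 135. ]))
0.25 11 (array([  9.4, -13.6,   0.1]), array([-30.9, -21.8,  19.6]), array([568.1, 229.5, 139.3]))
0.1 6 (array([ 12.3, -17.7,   0.1]), array([-41.3, -29. ,  21.9]), array([557.6, 222.3, 141.6]))
-0.05 0 (array([ 15.7, -22.6,   0.1]), array([-51.6, -36.1,  22.1]), array([547.4, 215.2, 141.9]))
-0.15 0 (array([ 15.7, -22.6,   0.1]), array([-59.8, -41.7,  21.1]), array([539.2, 209.5, 140.9]))
```

>>> arm_command(
  increments=[
    [[3.2,-4.5,0],[-12,-8.5,9],0.5],
    [[6.6,-9.5,0],[-21,-15,15],0.5],
    [[9.4,-13.6,0],[-31,-22,19],0.5],
    [[12.3,-17.7,0],[-41,-29,21],0.5],
    [[15.7,-22.6,0],[-52,-36,21],0.5],
  ],
)

```text
clock: 3.75
position: [548.0, 215.8, 143.2]
ee_rot: [0.627, -0.326, -0.625, -0.331]
contact_force: [1.3, 0.1, -0.4]
gripper_width: 42.8
```

```bash
python3 - <<'E'
from h import *
k,im,d=shot('wrist'); k2,im2,d2=shot('scene')
cv2.imwrite('pics/w3.png',cv2.resize(np.hstack([im,im2]),(800,300)))
for n,K,I,D in(('wrist',k,im,d),('scene',k2,im2,d2)):
    P=cloud(K,D);hsv=cv2.cvtColor(I,cv2.COLOR_BGR2HSV)
    red=((hsv[...,0]<6)|(hsv[...,0]>172))&(hsv[...,1]>150)&(hsv[...,2]>50)&(P[...,0]>450)&(P[...,0]<700)
    q=P[red]; print(n,len(q),np.median(q,0).round(1) if len(q) else 0)
print(delta(bailpt(0),PH,0,-1,19))
E
```

```text
wrist 3198 [561.6 219.  171.6]
scene 16 [560.4 210.2 171.2]
(array([-0. , -0.1,  0.1]), array([8.6, 5.7, 4.8]), array([551.5, 218. , 147. ]))
```

View pics/w3.png

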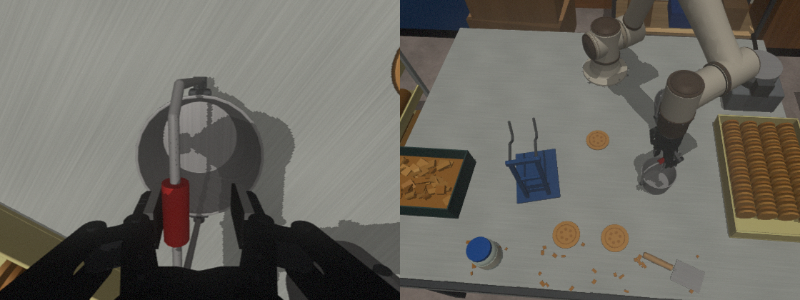

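The bail is nearly upright (about 0.1 rad, resting on the outer finger) and the pail is standing. Centring over the pail and closing.

>>> arm_command(
  increments=[
    [[0,0,0],[5,2,3],0.5],
    [[0,0,0],[9,4,5],0.6],
    [[0,0,0],[9,4,5],0.7],
    [[0,0,0],[9,4,5],0.85],
    [[0,0,0],[9,4,5],1],
  ],
)

```text
clock: 4.35
position: [552.9, 217.0, 147.2]
ee_rot: [-0.625, 0.329, 0.626, 0.329]
contact_force: [0.7, 0.3, 1.6]
gripper_width: 14.2
```

>>> arm_command(
  increments=[
    [[0,0,0],[0,0,0],1],
    [[0,0,0],[0,0,0],1],
    [[0,0,0],[0,0,0],1],
    [[0,0,0],[0,0,0],1],
    [[0,0,0],[0,0,0],1],
  ],
)

```text
clock: 4.85
position: [553.0, 217.1, 147.2]
ee_rot: [-0.625, 0.329, 0.626, 0.329]
contact_force: [1.3, 0.2, 0.6]
gripper_width: 13.8
```

```bash
python3 - <<'E'
from h import *
k,im,d=shot('wrist'); k2,im2,d2=shot('scene')
cv2.imwrite('pics/w4.png',cv2.resize(np.hstack([im,im2]),(800,300)))
s=readout.read_state();print(s['position'],s['gripper_width'],s['contact_force'])
P=cloud(k,d);hsv=cv2.cvtColor(im,cv2.COLOR_BGR2HSV)
red=((hsv[...,0]<6)|(hsv[...,0]>172))&(hsv[...,1]>150)&(hsv[...,2]>50)
q=P[red]-np.array(s['position']); Rt=R.from_quat(s['ee_rot']).as_matrix(); q=q@Rt
print('sleeve in tool',np.percentile(q,[2,50,98],axis=0).round(1))
S=np.array([525.4,-216.2,217]); H=np.radians(13.5)
print(delta(S+[0,0,90],H,0,-1,19))
E
```

```text
[552.97624083 217.08180337 147.27020905] 14.190804510017879 [0.90941067 0.38045156 1.53944694]
sleeve in tool [[nan nan nan]
 [nan nan nan]
 [nan nan nan]]
(array([ -0.1,  -0. , -21. ]), array([ -27.6, -433.3,  140.7]), array([ 525.4, -216.2,  288. ]))
```

View pics/w4.png

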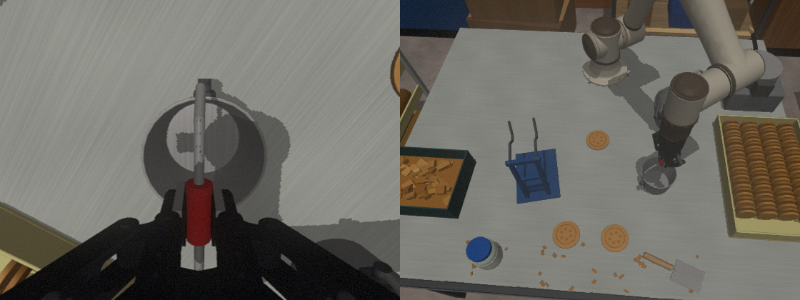

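Gripped. The crossbar is centred between the pads and the pail is standing. Lifting straight up.

>>> arm_command(
  increments=[
    [[0,0,0],[0,0,10],1],
    [[0,0,0],[0,0,30],1],
    [[0,0,0],[0,0,55],1],
    [[0,0,0],[0,0,80],1],
    [[0,0,0],[0,0,105],1],
  ],
)

```text
clock: 5.45
position: [551.6, 216.5, 251.8]
ee_rot: [-0.624, 0.33, 0.627, 0.328]
contact_force: [0.6, 0.5, -3.3]
gripper_width: 13.6
```

>>> arm_command(
  increments=[
    [[0,0,0],[-3,-8,3],1],
    [[0,0,-2],[-9,-27,3],1],
    [[0,0,-4],[-17,-52,3],1],
    [[0,0,-7],[-26,-78,3],1],
    [[0,0,-9],[-34,-104,3],1],
  ],
)

```text
clock: 5.95
position: [514.6, 109.6, 252.0]
ee_rot: [-0.594, 0.381, 0.6, 0.376]
contact_force: [1.0, -1.1, -4.6]
gripper_width: 14.5
```

>>> arm_command(
  increments=[
    [[0,0,-2],[-9,-27,0],1],
    [[0,0,-4],[-18,-54,0],1],
    [[0,0,-6],[-27,-81,0],1],
    [[0,0,-9],[-36,-108,0],1],
    [[0,0,-12],[-45,-135,0],1],
  ],
)

```text
clock: 6.45
position: [466.0, -27.7, 249.5]
ee_rot: [-0.549, 0.444, 0.558, 0.436]
contact_force: [-0.7, -0.7, -4.4]
gripper_width: 14.2
```

```bash
python3 - <<'E'
from h import *
s=readout.read_state();print(s['clock'],s['position'],s['gripper_width'],s['contact_force'])
S=np.array([525.4,-216.2,217]); H=np.radians(13.5); o=np.array([np.cos(H),np.sin(H),0])
print(delta(S-130*o+[0,0,53],H,0,-1,19))
E
```

```text
6.45 [466.04660276 -27.68255963 249.53428677] 14.224918116526467 [-0.72646171 -0.71709205 -4.35290816]
(array([-0. , -1. ,  0.5]), array([ -67.1, -218.9,    1.5]), array([ 399. , -246.5,  251. ]))
```

Force about 4 N, so the pail is carried. Continuing to a point in front of the hooks.

>>> arm_command(
  increments=[
    [[0,0,0],[-8,-26,2],1],
    [[0,0,0],[-16,-52,4],1],
    [[0,0,0],[-24,-78,4],1],
    [[0,0,0],[-32,-104,4],1],
    [[0,0,0],[-40,-130,4],1],
  ],
)

```text
clock: 6.95
position: [422.4, -159.1, 251.2]
ee_rot: [-0.546, 0.445, 0.56, 0.436]
contact_force: [0.4, -0.9, -4.3]
gripper_width: 14.0
```

>>> arm_command(
  increments=[
    [[0,0,0],[-8,-25,0],1],
    [[0,0,0],[-15,-48,0],1],
    [[0,0,0],[-21,-68,0],1],
    [[0,0,0],[-25,-82,0],1],
    [[0,0,0],[-27,-87,0],1],
  ],
)

```text
clock: 7.45
position: [392.1, -247.0, 249.0]
ee_rot: [-0.544, 0.447, 0.56, 0.437]
contact_force: [0.1, 0.2, -4.9]
gripper_width: 14.3
```

>>> arm_command(
  increments=[
    [[0,0,0],[0,0,0],1],
    [[0,0,0],[0,0,0],1],
    [[0,0,0],[0,0,0],1],
    [[0,0,0],[0,0,0],1],
    [[0,0,0],[0,0,0],1],
  ],
)

```text
clock: 7.95
position: [392.4, -246.5, 249.0]
ee_rot: [-0.544, 0.447, 0.561, 0.437]
contact_force: [-0.1, -0.2, -4.8]
gripper_width: 14.1
```

```bash
python3 - <<'E'
from h import *
s=readout.read_state();print(s['clock'],s['position'],s['gripper_width'],s['contact_force'],s['wrist_torque'])
S=np.array([525.4,-216.2,217]); H=np.radians(13.5); o=np.array([np.cos(H),np.sin(H),0])
print('pre',delta(S-130*o+[0,0,53],H,0,-1,19)); print('over',delta(S+[0,0,53],H,0,-1,19))
ims=[]
for n in('scene','top','wrist'):
    k,im,d=shot(n); P=cloud(k,d); ims.append(im); hsv=cv2.cvtColor(im,cv2.COLOR_BGR2HSV)
    red=((hsv[...,0]<6)|(hsv[...,0]>172))&(hsv[...,1]>150)&(hsv[...,2]>50)&(P[...,1]<0)&(P[...,2]>0)
    print(n,red.sum(),np.nanmedian(P[red],0) if red.sum() else '')
    if n!='wrist':
        loc=(P-[S[0],S[1],0])@np.array([[o[0],-o[1],0],[o[1],o[0],0],[0,0,1]])  # stand frame
        blue=(hsv[...,0]>100)&(hsv[...,0]<125)&(hsv[...,1]>130)
        q=loc[blue&(loc[...,2]>225)&(loc[...,2]<265)&(abs(loc[...,1])<70)&(loc[...,0]>60)]
        print('frame top in stand',np.percentile(q,[2,50,98],axis=0).round(1).tolist())
        for sg in(-1,1):
            q=loc[~blue&(loc[...,2]>200)&(loc[...,2]<262)&(abs(loc[...,1]-sg*37)<12)&(loc[...,0]>-40)&(loc[...,0]<60)]
            print('hook',sg,len(q),np.percentile(q,[2,50,98],axis=0).round(1).tolist() if len(q) else '')
cv2.imwrite('pics/w5.png',np.hstack([cv2.resize(ims[0][150:360,100:380],(400,300)),cv2.resize(ims[2],(400,300))]))
E
```

```text
7.95 [ 392.37617477 -246.51662215  249.01708554] 14.075920234702814 [-0.11365144 -0.17781557 -4.81792499] [-0.03633123 -0.14372358  0.03951609]
pre (array([-0.2, -1.6,  0.8]), array([ 6.6, -0. ,  2. ]), array([ 399. , -246.5,  251. ]))
over (array([-0.2, -1.6,  0.8]), array([133. ,  30.3,   2. ]), array([ 525.4, -216.2,  251. ]))
scene 8 [ 393.68573537 -229.97344414  271.92281367]
frame top in stand [[101.9, -43.9, 249.3], [107.7, 3.2, 252.3], [112.7, 45.3, 255.7]]
hook -1 154 [[-35.6, -40.7, 211.4], [-9.5, -36.4, 232.9], [57.2, -33.3, 250.1]]
hook 1 146 [[-37.1, 32.9, 211.8], [-12.7, 37.2, 233.4], [58.9, 40.6, 248.8]]
top 0 
frame top in stand [[100.2, -46.1, 250.3], [104.7, -7.4, 254.0], [108.8, 43.9, 257.0]]
hook -1 188 [[-38.1, -41.0, 211.0], [8.5, -36.1, 232.4], [57.4, -32.7, 250.2]]
hook 1 187 [[-38.3, 33.0, 210.6], [10.6, 37.6, 233.3], [58.1, 40.8, 250.8]]
wrist 3020 [ 394.3860659  -249.73166749  274.10491864]
```

View pics/w5.png

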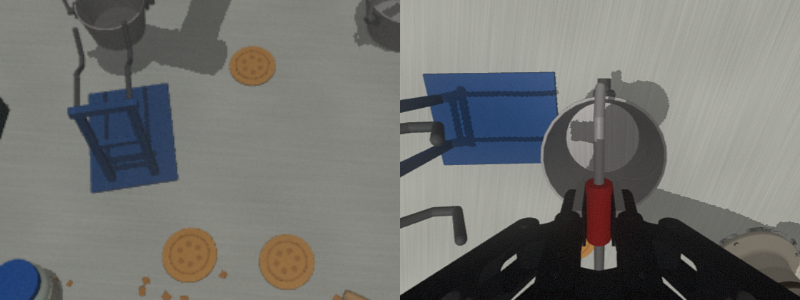

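The hooks measure at y = ±37 and the frame at x = 106 in my stand frame, so the stand pose is right. The pail hangs level. Moving in over the hook tips.

>>> arm_command(
  increments=[
    [[0,-0.5,0.3],[8,2,5],1],
    [[0,-1,0.6],[22,5,6],1],
    [[0,-1.6,0.8],[38,9,6],1],
    [[0,-1.6,0.8],[54,12,6],1],
    [[0,-1.6,0.8],[70,16,6],1],
  ],
)

```text
clock: 8.6
position: [464.0, -230.3, 254.8]
ee_rot: [-0.555, 0.437, 0.556, 0.439]
contact_force: [0.6, -0.4, -4.5]
gripper_width: 14.3
```

>>> arm_command(
  increments=[
    [[0,0,0],[16,3.7,0],1],
    [[0,0,0],[32,7.4,0],1],
    [[0,0,0],[46,10.6,0],1],
    [[0,0,0],[57,13,0],1],
    [[0,0,0],[63,14.5,0],1],
  ],
)

```text
clock: 9.1
position: [528.2, -215.5, 254.4]
ee_rot: [-0.555, 0.437, 0.556, 0.439]
contact_force: [0.1, -0.3, -5.3]
gripper_width: 14.4
```

```bash
python3 - <<'E'
from h import *
s=readout.read_state();print(s['clock'],s['position'],s['gripper_width'],s['contact_force'],s['wrist_torque'])
S=np.array([525.4,-216.2,217]); H=np.radians(13.5)
print('over',delta(S+[0,0,53],H,0,-1,19)); print('seat',delta(S,H,0,-1,19))
k,im,d=shot('wrist');k,im2,d=shot('scene')
cv2.imwrite('pics/w6.png',np.hstack([cv2.resize(im2[100:310,60:340],(400,300)),cv2.resize(im,(400,300))]))
E
```

```text
9.1 [ 528.22379994 -215.52131664  254.43460145] 14.368257066697403 [ 0.05141245 -0.3232423  -5.26644261] [-0.04998637 -0.00595466 -0.01415918]
over (array([-0.2, -0. , -0. ]), array([-2.8, -0.7, -3.4]), array([ 525.4, -216.2,  251. ]))
seat (array([-0.2, -0. , -0. ]), array([ -2.8,  -0.7, -56.4]), array([ 525.4, -216.2,  198. ]))
```

View pics/w6.png

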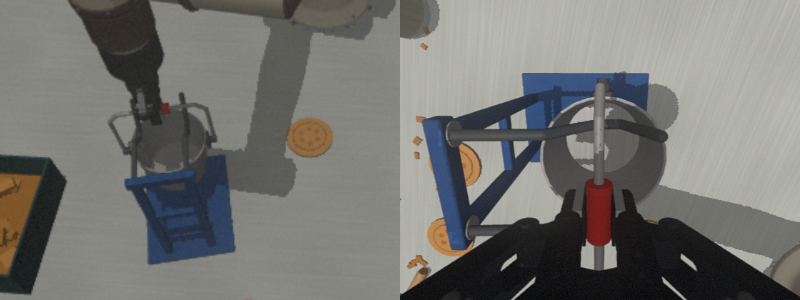

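The crossbar is over both hooks and the sleeve lies between them. Lowering.

>>> arm_command(
  increments=[
    [[0,0,0],[-1,0,-8],1],
    [[0,0,0],[-2.5,-0.5,-16],1],
    [[0,0,0],[-2.5,-0.5,-25],1],
    [[0,0,0],[-2.5,-0.5,-34],1],
    [[0,0,0],[-2.5,-0.5,-42],1],
  ],
)

```text
clock: 9.7
position: [524.7, -216.1, 211.4]
ee_rot: [-0.554, 0.437, 0.556, 0.439]
contact_force: [0.6, 0.0, -4.2]
gripper_width: 14.1
```

>>> arm_command(
  increments=[
    [[0,0,0],[0,0,-3],1],
    [[0,0,0],[0,0,-6],1],
    [[0,0,0],[0,0,-9],1],
    [[0,0,0],[0,0,-11],1],
    [[0,0,0],[0,0,-11],1],
  ],
)

```text
clock: 10.2
position: [524.6, -216.1, 200.3]
ee_rot: [-0.554, 0.437, 0.556, 0.439]
contact_force: [-0.0, -0.2, -4.8]
gripper_width: 13.8
```

>>> arm_command(
  increments=[
    [[0,0,0],[0,0,-1],1],
    [[0,0,0],[0,0,-2],1],
    [[0,0,0],[0,0,-3],1],
    [[0,0,0],[0,0,-3],1],
    [[0,0,0],[0,0,-3],1],
  ],
)

```text
clock: 10.7
position: [525.0, -216.3, 198.6]
ee_rot: [-0.555, 0.437, 0.556, 0.439]
contact_force: [-1.7, 2.1, 4.7]
gripper_width: 13.7
```

```bash
python3 - <<'E'
from h import *
s=readout.read_state();print(s['clock'],s['position'],s['contact_force'],s['wrist_torque'])
E
```

```text
10.7 [ 525.0196863  -216.2595425   198.59345259] [-1.72767764  2.08783608  4.67150378] [0.48366414 0.62546499 0.00728773]
```

The force reversed at z = 198.6, where seating was expected (198), so the hooks carry the pail. Opening slowly.

>>> arm_command(
  increments=[
    [[0,0,0],[0,0,1],0.85],
    [[0,0,0],[0,0,1],0.75],
    [[0,0,0],[0,0,1],0.65],
    [[0,0,0],[0,0,1],0.5],
    [[0,0,0],[0,0,1],0.4],
  ],
)

```text
clock: 11.2
position: [525.3, -216.4, 199.7]
ee_rot: [-0.555, 0.437, 0.556, 0.439]
contact_force: [0.3, 0.1, -0.1]
gripper_width: 51.3
```

```bash
python3 - <<'E'
from h import *
s=readout.read_state();print(s['clock'],s['position'],s['contact_force'],s['gripper_width'])
k,im,d=shot('wrist');k,im2,d=shot('scene')
cv2.imwrite('pics/w7.png',np.hstack([cv2.resize(im2[100:310,60:340],(400,300)),cv2.resize(im,(400,300))]))
E
```

```text
11.2 [ 525.252084   -216.37332988  199.66298157] [ 0.34957497  0.08063766 -0.10731902] 51.29167487457543
```

View pics/w7.png

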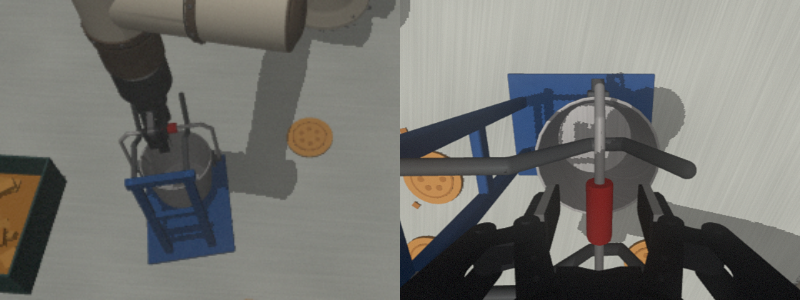

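The fingers are open and the force is zero. The bar sits in the low part of the hooks with the sleeve between them. Retreating straight up, then back.

>>> arm_command(
  increments=[
    [[0,0,0],[0,0,10],0.4],
    [[0,0,0],[0,0,30],0.4],
    [[0,0,0],[0,0,60],0.4],
    [[0,0,0],[0,0,100],0.4],
    [[0,0,0],[0,0,140],0.4],
  ],
)

```text
clock: 11.8
position: [524.8, -216.4, 341.8]
ee_rot: [-0.555, 0.437, 0.556, 0.439]
contact_force: [0.3, -0.4, -0.1]
gripper_width: 51.2
```

>>> arm_command(
  increments=[
    [[0,0,0],[-15,30,5],0.4],
    [[0,0,0],[-30,70,10],0.4],
    [[0,0,0],[-40,110,10],0.4],
    [[0,0,0],[-50,150,10],0.4],
    [[0,0,0],[-50,190,10],0.4],
  ],
)

```text
clock: 12.3
position: [473.6, -25.3, 353.5]
ee_rot: [0.556, -0.436, -0.555, -0.439]
contact_force: [0.5, -0.4, -0.0]
gripper_width: 51.0
```

>>> arm_command(
  increments=[
    [[0,0,0],[0,20,0],0.4],
    [[0,0,0],[0,40,0],0.4],
    [[0,0,0],[0,50,0],0.4],
    [[0,0,0],[0,50,0],0.4],
    [[0,0,0],[0,50,0],0.4],
  ],
)

```text
clock: 12.8
position: [473.6, 24.3, 353.7]
ee_rot: [0.556, -0.436, -0.555, -0.439]
contact_force: [0.4, 0.1, 0.4]
gripper_width: 51.2
```

```bash
python3 - <<'E'
from h import *
s=readout.read_state();print(s['clock'],s['position'],s['contact_force'])
S=np.array([525.4,-216.2,0]);H=np.radians(13.5);c,sn=np.cos(H),np.sin(H)
for rep in range(2):
  for n in('top','scene'):
    k,im,d=shot(n);P=cloud(k,d);hsv=cv2.cvtColor(im,cv2.COLOR_BGR2HSV)
    if rep==0:
        cv2.imwrite(f'pics/f_{n}.png',im)
        cr=((hsv[...,0]>8)&(hsv[...,0]<20)&(hsv[...,1]>90)).astype(np.uint8)
        m,l,st,ce=cv2.connectedComponentsWithStats(cr)
        for i in range(1,m):
            if 500<st[i,4]<1300: print(n,'cr',np.nanmedian(P[l==i],0).round())
    red=((hsv[...,0]<6)|(hsv[...,0]>172))&(hsv[...,1]>150)&(hsv[...,2]>50)&(P[...,1]<-100)&(P[...,2]>0)
    q=(P[red]-S)@np.array([[c,-sn,0],[sn,c,0],[0,0,1]])
    print(n,'sleeve in stand frame',len(q),np.median(q,0).round(1) if len(q) else '')
a=cv2.imread('pics/f_scene.png')[100:310,60:340];b=cv2.imread('pics/f_top.png')[110:260,320:520]
cv2.imwrite('pics/w8.png',np.hstack([cv2.resize(a,(400,300)),cv2.resize(b,(400,300))]))
E
```

```text
12.8 [473.62597286  24.32043731 353.70750534] [0.36758183 0.08938967 0.42895366]
top cr [755.  80.   7.]
top cr [756. -79.   7.]
top cr [489. 605.  60.]
top cr [411. 604.  60.]
top cr [370.  -7.   7.]
top cr [368. 605.  58.]
top sleeve in stand frame 92 [ -1.7   2.1 223.8]
scene cr [386.  -3.   6.]
scene cr [760. -77.   6.]
scene cr [761.  81.   6.]
scene sleeve in stand frame 95 [  4.    3.  222.7]
top sleeve in stand frame 95 [ -1.6   2.2 223.2]
scene sleeve in stand frame 96 [  3.8   3.6 222. ]
```

View pics/w8.png

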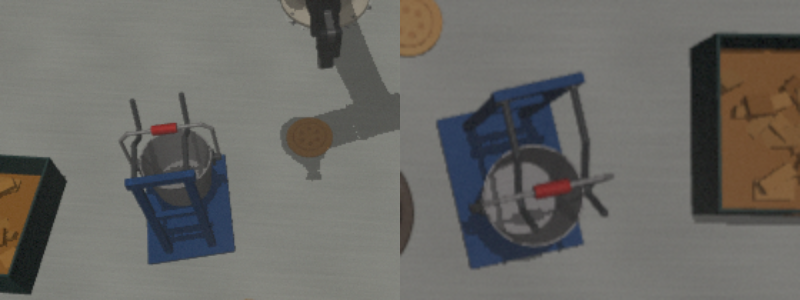

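The pail hangs on both hooks with the sleeve between them, and it is still. The crackers are where they were: cracker_c reads 370 from the top only because the arm partly hides it, and the scene view is unchanged.

```bash
python3 -c "
from bench import arm; print(arm.job_done())"
```

```text
the job is handed in; nothing more can be done
None
```

The small pail now hangs by its bail on both hooks of the blue stand, with the red sleeve between them, and the job is handed in.

I swung the bail upright with one finger under it, straightening the tool along the arc while the pail stood on the bench. I then gripped the sleeve, lifted the pail, lowered it onto the hooks and let go. The robot's clock read about 13 s when I handed in.

- **Hang:** the sleeve sits within about 4 mm of the seat in the stand's x and y. Its top is at about 223 mm, as expected for an axis at 217 mm. A second set of pictures gave the same position to within 1 mm, so it hangs still.
- **Forces and clearance:** the readings I took were all about 5 N or less. The arm is clear of everything and the force reads zero.
- **Crackers:** all three are unmoved in the scene view. The top view disagreed on the one nearest the robot (x = 370 instead of 381 mm), probably because the arm partly hid it.
- **Grip width:** the fingers read about 14 mm on the 16 mm sleeve. I found no cause, but the grip held.

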